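Press a tooth block home in its mounting shoe with the bench bar clamp

ROBOT

A 6-joint arm with a two-finger parallel gripper is mounted at the origin on a cart in front of the work surface, level with it; the furniture and walls round the work are solid. World frame = base frame: x ahead of the robot, y to its left, z up, the work surface at z = 0. Lengths are in m, angles in rad, forces in N, time in s.
With the tool pointing down it reaches from about 0.35 to 0.975 m from the base axis. Payload 4.9 kg.
Tool frame: the origin (TCP) lies midway between the tips of the shut fingers; the grasp point (between the pads) lies 19 mm behind it; z points along the fingers, y is the line along which they close (so a half turn about z gives the same grasp; the last joint's range is limited). The gripper opens to 85 mm and grips with 20 to 120 N. Pads are 22 mm wide; open, the fingers measure 114 mm over their backs; the gripper's body (76 mm by 85 mm) begins 54 mm behind the grasp point. The pads swing forward as they close: fully open they stand 13 mm farther back than shut.
Start: joints at [1.016, 0.053, 1.613, -0, 1.476, -0.119], TCP at [0.264, 0.567, 0.231] pointing down, gripper open.
Joint ranges: [-3.01, 3.01], [-1.01, 2.22], [0.06, 2.58], [-1.02, 4.17], [0.09, 2.62], [-3.14, 3.14]. Speed limits (rad/s): [2.57, 2.57, 3.14, 3.14, 3.14, 3.14].

INTERFACE

Orientations are given as a unit quaternion [w, x, y, z].
In Python, from plant import * gives the robot as it stands.
- The arm moves only by the tool jog_arm, never from a script. Its argument "targets" is a list of rows, each a list of 3 entries, a list of its own where there are three numbers: the shift along the tool's x, y, z in units of 25 mm (1.0 is 25 mm), then the turn, a rotation vector about the tool's x, y, z in units of 8 degrees (1.0 is 8 degrees), then the opening in per cent of the stroke, from 0 (shut) to 100 (fully open). A call has 1 to 8 rows; each row is the pose to reach, as a shift and turn from the pose commanded when the call began, along the tool's axes at that moment; what a row does not reach only later rows make up. A row lasts 1/8 s, in which the tool goes at most 62.5 mm and 10.7 degrees, less where a joint would pass 70% of its speed; a pose out of reach is approached as far as the arm can. A call with a gripper value outside its range is refused whole. The fingers move at their own pace and stop on an object; the grip force is fixed at half the most. Time passes only in rows, so rows that repeat a pose let the fingers close. It gives the time, the measured TCP pose, the force, the opening and the grip force at its end, in the units of the state.
- state(): the state, without advancing time (a new reading comes with each control period).
- grab_frame(name): name is "scene" or "top" or "wrist"; returns (picture, depth): 480x640x3 uint8, red, green, blue; 480x640 float32, m along the optical axis (not along the pixel's ray), 0 where there is no reading.
- camera_params(name): a dict with "fovy" (degrees; the focal length in pixels is half the picture's height over the tangent of half this angle, whatever the lens; pixels are square), "cx", "cy" (the principal point, pixels), "rvec" (rotation vector, rad) and "tvec" (3), from world to camera coordinates, as OpenCV has them; the wrist camera has in their place "hand_eye" (4x4, takes a point from camera to tool coordinates, whose origin is the TCP and whose axes are the flange's). Camera axes: x right, y down, z forward; pixel columns grow to the right and rows downward; lengths in m; the calibration is good to about 2 mm. A picture is of the moment at which its call begins: read the wrist's pose just before it. camera_params takes no time and is no camera call.
- job_done(): hands the job in; it is judged then, once.
The state is a dict: "time": time; "joint_pos": joint angles; "joint_vel": joint speeds; "joint_efforts": joint torques, N m; "tool_pos": TCP position; "tool_rot": TCP orientation; "contact_force": force on the tool from outside, world axes, zero at the start; "ft_torque": the same for the moment, N m; "gripper_width": opening from 0.0 (shut) to 1.0 (fully open); "grasp_force": force on a finger pad.
Only numpy, scipy, OpenCV 4.12 (cv2) and the standard library are available. Lean on these libraries where they do the work, as an engineer would, in place of code of your own. Each camera call takes 0.05 s, during which the arm holds its last target. There are 200 camera calls.

TASK

Set the loose pink practice tooth block, teeth up, with one end in the open mouth of the steel shoe that lies in the bench bar clamp, and let go of it. Then squeeze the clamp's sprung trigger, stroke after stroke, until the moving jaw has pressed the block fully home against the end wall of the shoe: work the jaw by the trigger alone, and stop when the trigger goes hard, because the block cracks if it is squeezed hard. Finally hold the release tab down until the jaw has run all the way back open, and leave the shoe with the block in it lying in the clamp, the other things on the desk undisturbed.

Things in the scene. Friction and masses are not known exactly. Their poses are not given: they have to be found in the camera images.
- jaw_block: loose tooth block on the desk, teeth up: smooth pink base 22 x 58 x 20 mm (x, y, z) with six ivory teeth in a row along y, 29 mm tall in all, 60 g. Origin: centre of its underside, z up. Grip the pink base across its 22 mm width (along its x). Either end may go into the shoe. (A second one like it stands far at the back: leave it.)
- shoe: steel shoe, a loose open-topped channel 39 x 40 x 16 mm, 0.3 kg, on the clamp's base plate, its closed end against the fixed jaw, between two low fences. Origin: on its underside, on the channel's centre line, midway along its length; y points out of the mouth to the moving jaw. The block's origin is at y = +15 mm when home, then standing 24 mm out of the mouth. Its axes start as the clamp's
- shoe_mouth (a point): middle of the mouth, on the shoe's 2.6 mm floor, at shoe y = +20 mm. The mouth is flared to about 29 mm over its outer 7 mm; behind that the channel is 23 mm wide. The block slides in freely until its end is at shoe y = +2 mm; from there a leaf spring on the -x side grips it and it must be pressed, about 20 to 50 N at the jaw
- shoe_stop (a point): foot of the end wall's inner face, shoe y = -14 mm: the block's end touches it when home
- clamp: bar clamp lying flat on a metal plate 140 x 210 x 10 mm; 14 kg, it stands firm. Origin: on the desk, under the bar; x from the handle side to the jaw side, y along the bar to the moving jaw. Bar 8 mm wide, z 14 to 30 mm, along x = 0; black body x -35 to 15, y -102 to -45 mm, 40 mm high; jaws 34 mm high, x to 83 mm; fixed jaw's face y = -33 mm. Shoe, block and jaw pads are in line at x = 65 mm
- bar (a joint): travel of bar and moving jaw in m: 0 wide open, grows as the jaw closes (to clamp -y), starts at 0 to 0.010, is 0.045 to 0.047 with the block pressed home. A full squeeze of the trigger draws it on by about 6 to 8 mm and a brake keeps it there, less 1 to 2 mm; while the release tab is down a spring (4 N) draws it open at about 35 mm/s
- jaw_face (a point): middle of the moving jaw's pad (36 mm wide, 20 mm high), on the face that meets the block; at clamp (65, 77, 24) mm when open. The block slides to the shoe on a grey bed strip, top 13 mm above the desk, which lies under the jaw's way
- grip_handle (a point): point on the back of the fixed handle, the face turned away from the trigger: clamp (-90, -98, 25) mm. The handle is a straight black bar 12 mm thick, clamp x -34 to -124 mm, z 14 to 36 mm; the plate ends at x = -42 mm, so beyond that only the desk is below
- trigger_face (a point): point on the front of the trigger, the face turned away from the handle, at clamp (-90, -39.5, 25) mm at rest, 58 mm from the handle's back; goes 31 mm to the handle (clamp -y) in a full stroke, against a spring of 1 to 3 N. Trigger: grey ribbed bar 9 mm thick, z 14 to 36 mm, to x = -120 mm. A push here acts 2.7-fold at the jaw: 20 N drives the block, 40 N cracks it
- trigger_pivot (a point): top of the trigger's upright pivot pin, on the cover of the clamp's body at clamp (0, -56) mm; the trigger swings level about it
- trigger (a joint): trigger angle in rad: 0 at rest, 0.34 fully squeezed; springs back when let go. With the block home it goes hard at about 0.25 to 0.3 under 20 N and the jaw moves no more
- tab_top (a point): middle of the top of the release tab's ribbed thumb pad, 22 x 20 mm, on top of the clamp's body, 52 mm above the desk at clamp (0, -50) mm. Pressed straight down by 7 mm (5 to 10 N) it frees the bar for as long as it is held
- release_tab (a joint): tab angle in rad: about 0 at rest, 0.22 fully down (hard stop); springs back
- tape: loose bystander, leave alone: roll of masking tape, 104 mm across, 25 mm high
- dappen_1: loose bystander, leave alone: clear glass dappen dish, 32 mm across, 25 mm high
- silicone_pot: loose bystander, leave alone: small beige pot, 36 mm across, 24 mm high
- bond_bottle_1: loose bystander, leave alone: black dropper bottle with white cap, 21 mm across, 58 mm high
There are look-alikes about, which are no part of the job. What is shaped like the jaw_block but yellow is not meant.

How it is judged:
By the outcome, as a careful person would: the job done as asked, in the order asked, and still so for the second after the job is handed in, with the robot touching nothing.
It also fails if it takes over 72 s, if anything falls off the work surface, if the arm or the gripper's body presses on something with over 40 N, if the wrist force passes 120 N, or if a joint passes its speed limit or range.

## Working session

There is one attempt and no reset: what is moved stays moved. The work goes in short steps, Python scripts to look and compute and a tool call to move; the robot and the scene stay as the last step left them, time stands still between calls to the robot, and variables do not carry over. Pictures are saved under pics/ and viewed, at most 10 in all, crops included, and the job is handed in when it is done.

Besides the shell and the picture viewer there is one more tool, called after "Call:" by a JSON object that holds its "op" and its "data". jog_arm: Moves the arm, as the interface text tells. Its arguments: {"type":"object","properties":{"targets":{"type":"array"}},"required":["targets"]}

```bash
ls; mkdir -p pics; cat > h.py <<'E'
from plant import *
import numpy as np, cv2
from scipy.spatial.transform import Rotation as R
def cam(n):
    p=camera_params(n); f=240/np.tan(np.radians(p["fovy"])/2)
    return p,f
def save(n,fn):
    s=state(); im,d=grab_frame(n)
    cv2.imwrite(f"pics/{fn}.png",im[:,:,::-1]); np.savez(f"pics/{fn}.npz",d=d,pos=s["tool_pos"],rot=s["tool_rot"])
    return im,d
def T_wc(n,fn=None):
    p,f=cam(n)
    T=np.eye(4)
    if "rvec" in p:
        Rm=cv2.Rodrigues(np.array(p["rvec"],float))[0]
        T[:3,:3]=Rm.T; T[:3,3]=-Rm.T@np.array(p["tvec"]).ravel(); return T
    z=np.load(f"pics/{fn}.npz"); q=z["rot"]
    T[:3,:3]=R.from_quat([q[1],q[2],q[3],q[0]]).as_matrix(); T[:3,3]=z["pos"]
    return T@np.array(p["hand_eye"])
def ray(n,fn,u,v):
    p,f=cam(n); T=T_wc(n,fn)
    return T[:3,3],T[:3,:3]@np.array([(u-p["cx"])/f,(v-p["cy"])/f,1])
def px(n,fn,u,v,r=1):  # by depth
    d=np.load(f"pics/{fn}.npz")["d"][int(v)-r:int(v)+r+1,int(u)-r:int(u)+r+1]; d=d[d>0]
    o,k=ray(n,fn,u,v); return o+k*np.median(d) if len(d) else None
def pz(n,fn,u,v,z):
    o,k=ray(n,fn,u,v); return o+k*(z-o[2])/k[2]
def tri(a,b):
    (o1,k1),(o2,k2)=ray(*a),ray(*b)
    A=np.stack([k1,-k2],1); s=np.linalg.lstsq(A,o2-o1,rcond=None)[0]
    p,q=o1+k1*s[0],o2+k2*s[1]; return (p+q)/2,np.linalg.norm(p-q)
def proj(n,fn,P):
    p,f=cam(n); c=np.linalg.inv(T_wc(n,fn))@np.append(P,1); return c[:2]/c[2]*f+[p["cx"],p["cy"]]
E
python3 - <<'E'
from h import *
print(state())
for n in("scene","top"):
    save(n,n); print(n,camera_params(n),T_wc(n)[:3,3])
print(camera_params("wrist"))
a=cv2.imread("pics/scene.png");
E
```

```text
pics
{'time': 0.0, 'joint_pos': array([ 1.01602147e+00,  5.33199663e-02,  1.61429000e+00,  3.62363765e-06,
        1.47598451e+00, -1.18995314e-01]), 'joint_vel': array([ 1.86585038e-03, -6.41999751e-06, -4.87986502e-04,  1.25625411e-03,
        1.61222680e-05, -7.20757520e-04]), 'joint_efforts': array([ 5.06423839e-04, -3.93667638e+01, -3.70183110e+01, -1.06988006e-05,
        6.79108649e-03,  5.22571554e-06]), 'tool_pos': array([0.26349219, 0.56606226, 0.23008827]), 'tool_rot': array([-3.32551580e-04,  2.16169835e-01,  9.76355264e-01, -9.44050913e-04]), 'contact_force': array([ 0.45515348,  0.05731814, -0.28329578]), 'ft_torque': array([ 0.05233576, -0.01312296, -0.01270561]), 'grasp_force': 0.0, 'gripper_width': 0.9968267392645014}
scene {'fovy': 56.69377357264165, 'cx': 319.54804928747234, 'cy': 244.06689922051808, 'rvec': array([ 0.86095624, -2.50397826,  1.13406141]), 'tvec': array([0.25359588, 0.42735779, 0.48543735])} [0.15409311 0.222452   0.63981669]
top {'fovy': 42.893839296751224, 'cx': 308.07949974940715, 'cy': 231.82842040419712, 'rvec': array([ 2.15180838, -2.15332029,  0.12771933]), 'tvec': array([-0.30424488,  0.5767838 ,  1.38235926])} [ 0.39805662 -0.3155425   1.44157743]
{'fovy': 69.00446850137533, 'cx': 318.9201710404936, 'cy': 240.1700576023993, 'hand_eye': array([[-1.16620406e-03, -9.63245879e-01, -2.68618718e-01,
         6.72719874e-02],
       [ 9.99998356e-01, -1.49636739e-03,  1.02437976e-03,
        -3.80944660e-04],
       [-1.38868187e-03, -2.68617082e-01,  9.63246041e-01,
        -1.42468543e-01],
       [ 0.00000000e+00,  0.00000000e+00,  0.00000000e+00,
         1.00000000e+00]])}
```

View pics/scene.png

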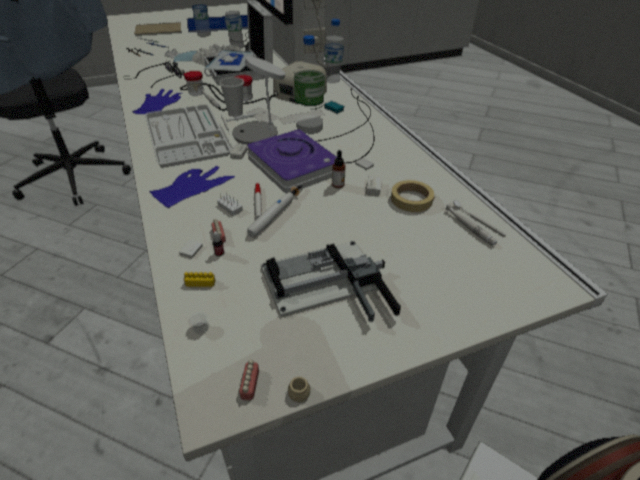

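View pics/top.png

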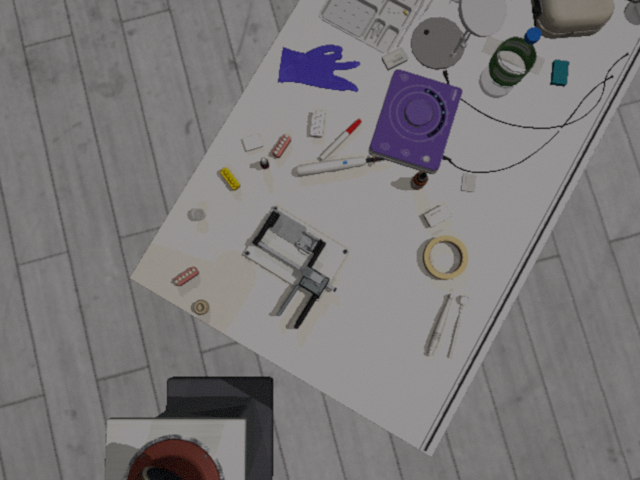

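Scene: near pink block at (248,380), far pink one at (218,230), yellow one at (199,280). Top: near (186,276), far (282,146), yellow (230,178). The near pink one fits, since the far one is the second "at the back". The clamp is at top (295,262), handles towards lower-left. I'll enlarge to confirm.

```bash
python3 - <<'E'
from h import *
for n,l in (("scene",[(248,380),(298,390),(199,280),(197,325),(218,230),(350,265)]),("top",[(186,276),(200,308),(230,178),(196,214),(282,146),(312,280)])):
    for u,v in l: print(n,u,v,np.round(px(n,n,u,v),3),np.round(pz(n,n,u,v,0),3))
im=cv2.imread("pics/top.png"); s=cv2.imread("pics/scene.png")
a=cv2.resize(im[195:345,150:350],(800,600),interpolation=cv2.INTER_CUBIC)
cv2.imwrite("pics/topc.png",cv2.convertScaleAbs(a,alpha=1.3))
b=cv2.resize(s[230:400,230:410],None,fx=3.5,fy=3.5,interpolation=cv2.INTER_CUBIC)[:600]
cv2.imwrite("pics/scenec.png",cv2.convertScaleAbs(b,alpha=1.8))
E
```

```text
scene 248 380 [ 0.469 -0.011  0.026] [ 0.483 -0.02   0.   ]
scene 298 390 [ 0.405 -0.054  0.006] [ 0.408 -0.056  0.   ]
scene 199 280 [ 0.701 -0.11   0.019] [ 0.717 -0.12   0.   ]
scene 197 325 [ 0.615 -0.033  0.024] [ 0.633 -0.044 -0.   ]
scene 218 230 [ 0.776 -0.23   0.027] [ 0.804 -0.25   0.   ]
scene 350 265 [ 0.476 -0.294  0.054] [ 0.506 -0.341  0.   ]
top 186 276 [ 0.475 -0.021  0.023] [ 0.476 -0.016  0.   ]
top 200 308 [ 0.401 -0.052  0.004] [ 0.401 -0.051  0.   ]
top 230 178 [ 0.706 -0.12   0.028] [ 0.712 -0.116  0.   ]
top 196 214 [ 0.622 -0.04   0.016] [ 0.624 -0.036  0.   ]
top 282 146 [ 0.785 -0.242  0.022] [ 0.791 -0.241  0.   ]
top 312 280 [ 0.465 -0.314  0.04 ] [ 0.467 -0.314  0.   ]
```

View pics/topc.png

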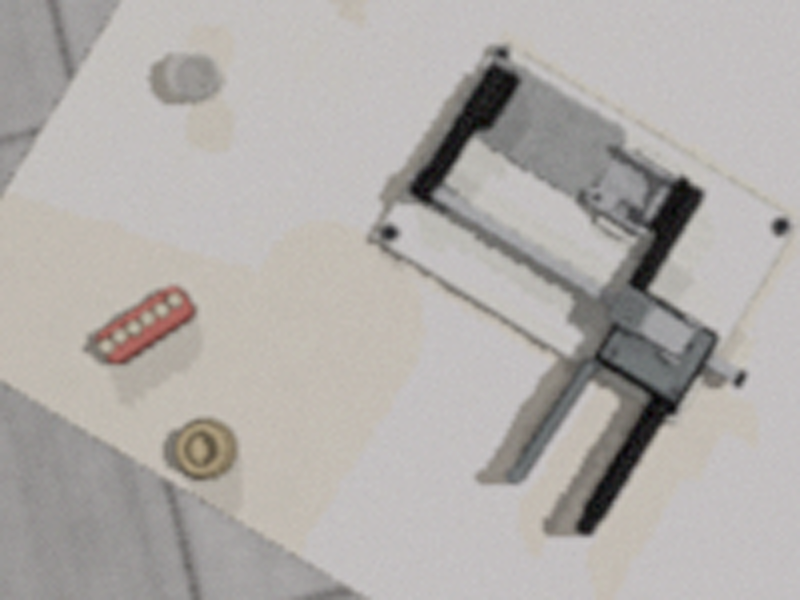

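The crop confirms it: pink block with six ivory teeth at top px (186,276), axis about -61° in world. The clamp's handle and trigger point to the lower left, and the shoe is at (306,244) against the fixed jaw. I'll go above the block and look with the wrist camera.

```bash
cat >> h.py <<'E'
def go(x,y,z,yaw):  # units from the measured pose to TCP (x,y,z), tool x at world yaw deg, pointing down
    s=state(); q=s["tool_rot"]; M=R.from_quat([q[1],q[2],q[3],q[0]])
    c,n=np.cos(np.radians(yaw)),np.sin(np.radians(yaw))
    D=R.from_matrix(np.array([[c,n,0],[n,-c,0],[0,0,-1]]))
    sh=M.inv().apply(np.array([x,y,z])-s["tool_pos"])/.025
    rv=np.degrees((M.inv()*D).as_rotvec())/8
    print("go",[x,y,z,yaw],np.round(sh,2).tolist(),np.round(rv,2).tolist())
E
python3 - <<'E'
from h import *
go(.475,-.02,.15,119)
for c in [(500,50),(390,232),(782,226),(425,190),(655,375),(700,330),(585,528),(515,478),(690,180),(515,70)]:
    u,v=150+c[0]/4,195+c[1]/4; print(c,np.round(px("top","top",u,v),3),np.round(pz("top","top",u,v,.01),3))
E
```

```text
go [0.475, -0.02, 0.15, 119] [-17.57, -17.68, 3.24] [-0.01, 0.0, 4.5]
(500, 50) [ 0.638 -0.226  0.013] [ 0.638 -0.226  0.01 ]
(390, 232) [ 0.53  -0.162  0.012] [ 0.53  -0.162  0.01 ]
(782, 226) [ 0.533 -0.392  0.013] [ 0.533 -0.392  0.01 ]
(425, 190) [ 0.552 -0.185  0.035] [ 0.555 -0.182  0.01 ]
(655, 375) [ 0.445 -0.318  0.041] [ 0.446 -0.318  0.01 ]
(700, 330) [ 0.47  -0.343  0.041] [ 0.472 -0.344  0.01 ]
(585, 528) [ 0.358 -0.278  0.037] [ 0.358 -0.277  0.01 ]
(515, 478) [ 0.386 -0.238  0.034] [ 0.386 -0.236  0.01 ]
(690, 180) [ 0.558 -0.338  0.03 ] [ 0.56  -0.338  0.01 ]
(515, 70) [ 0.625 -0.235  0.014] [ 0.626 -0.235  0.01 ]
```

Call:
{"op": "jog_arm", "data": {"targets": [[[-17.57,-17.68,1.2],[0,0,4.5],100],[[-17.57,-17.68,1.2],[0,0,4.5],100],[[-17.57,-17.68,1.2],[0,0,4.5],100],[[-17.57,-17.68,1.2],[0,0,4.5],100],[[-17.57,-17.68,1.2],[0,0,4.5],100],[[-17.57,-17.68,1.2],[0,0,4.5],100],[[-17.57,-17.68,1.2],[0,0,4.5],100],[[-17.57,-17.68,1.2],[0,0,4.5],100]]}}

```text
time: 1.1
tool_pos: [0.4335, 0.0949, 0.2069]
tool_rot: [0.0, 0.507, 0.862, 0.0]
contact_force: [0.6, 0.1, -0.6]
gripper_width: 0.994
grasp_force: 0.0
```

```bash
python3 -c "
from h import *
print(state()['time']);go(.475,-.02,.15,119)"
```

```text
1.1
go [0.475, -0.02, 0.15, 119] [-4.82, -0.78, 2.28] [0.0, 0.0, 0.0]
```

Call:
{"op": "jog_arm", "data": {"targets": [[[-4.82,-0.78,2.28],[0,0,0],80],[[-4.82,-0.78,2.28],[0,0,0],80],[[-4.82,-0.78,2.28],[0,0,0],80],[[-4.82,-0.78,2.28],[0,0,0],60],[[-4.82,-0.78,2.28],[0,0,0],60]]}}

```text
time: 1.72
tool_pos: [0.475, -0.017, 0.151]
tool_rot: [0.0, 0.507, 0.862, 0.0]
contact_force: [0.2, -0.6, 0.1]
gripper_width: 0.599
grasp_force: 0.0
```

```bash
python3 - <<'E'
from h import *
im,d=save("wrist","w1"); print(state()["tool_pos"])
hsv=cv2.cvtColor(im,cv2.COLOR_RGB2HSV)
print(hsv[240,320],im[240,320])
m=(((hsv[...,0]<8)|(hsv[...,0]>165))&(hsv[...,1]>70)).astype(np.uint8)
n,l,st,c=cv2.connectedComponentsWithStats(m)
for i in np.argsort(-st[1:,4])[:4]+1: print(st[i],c[i])
E
```

```text
[ 0.47513109 -0.01686621  0.15115913]
[ 27  37 139] [139 137 119]
[ 305  195   30   71 1094] [319.53199269 228.55393053]
[234 368   3   6   8] [234.875 371.   ]
[356 426   5   5   8] [357.625 428.125]
[146 369   4   8   8] [147.75 372.5 ]
```

View pics/w1.png

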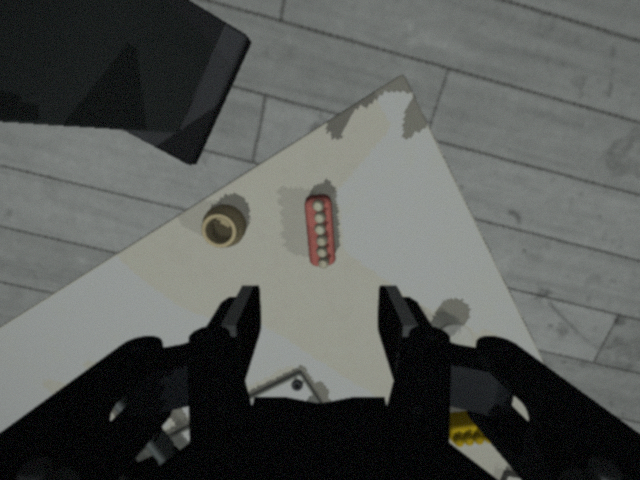

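The wrist picture shows the block at (320,230), nearly upright in the frame, with its ends at about (318,195) and (322,266). The pot is at (224,228).

```bash
cat >> h.py <<'E'
def cloud(n,fn,u0,v0,u1,v1):
    d=np.load(f"pics/{fn}.npz")["d"]; p,f=cam(n); T=T_wc(n,fn)
    v,u=np.mgrid[v0:v1,u0:u1]; z=d[v0:v1,u0:u1]
    P=np.stack([(u-p["cx"])/f*z,(v-p["cy"])/f*z,z],-1)@T[:3,:3].T+T[:3,3]
    return P,z>0
E
python3 - <<'E'
from h import *
P,ok=cloud("wrist","w1",285,180,355,282)
tab=np.median(P[ok&(P[...,2]<.008)][:,2]); print("desk z",tab)
m=ok&(P[...,2]>tab+.010); Q=P[m]; print(len(Q),np.percentile(Q[:,2],[5,30,50,70,95,99]).round(4))
r=cv2.minAreaRect((Q[:,:2]*1000).astype(np.float32)); print(r)
print("tri centre of tooth row/top ends",tri(("wrist","w1",320,231),("top","top",186,276.2)))
E
```

```text
desk z -0.00017858195911235608
1839 [0.0171 0.0193 0.02   0.0253 0.0285 0.0292]
((477.2310791015625, -19.062152862548828), (21.990049362182617, 57.738189697265625), 33.75777053833008)
tri centre of tooth row/top ends (array([ 0.47628881, -0.01884987,  0.01402135]), np.float64(0.0025028292589784006))
```

```bash
python3 -c "
from h import *
go(.4772,-.0191,.05,123.8);go(.4772,-.0191,.004,123.8)"
```

```text
go [0.4772, -0.0191, 0.05, 123.8] [-0.12, 0.02, 4.05] [0.01, 0.01, -0.58]
go [0.4772, -0.0191, 0.004, 123.8] [-0.11, 0.02, 5.89] [0.01, 0.01, -0.58]
```

Call:
{"op": "jog_arm", "data": {"targets": [[[-0.12,0.02,2.5],[0,0,-0.58],60],[[-0.12,0.02,4.2],[0,0,-0.58],60],[[-0.12,0.02,5.2],[0,0,-0.58],60],[[-0.12,0.02,5.85],[0,0,-0.58],60],[[-0.12,0.02,5.85],[0,0,-0.58],60]]}}

```text
time: 2.4
tool_pos: [0.4763, -0.0197, 0.0036]
tool_rot: [-0.001, 0.471, 0.882, -0.0]
contact_force: [-0.5, -0.3, 0.4]
gripper_width: 0.6
grasp_force: 0.0
```

Call:
{"op": "jog_arm", "data": {"targets": [[[0,0,0],[0,0,0],10],[[0,0,0],[0,0,0],10],[[0,0,0],[0,0,0],10],[[0,0,0],[0,0,0],10],[[0,0,0],[0,0,0],10]]}}

```text
time: 3.02
tool_pos: [0.4784, -0.0206, 0.0059]
tool_rot: [0.002, 0.472, 0.882, 0.001]
contact_force: [-1.5, 1.0, 6.6]
gripper_width: 0.239
grasp_force: 61.8
```

```bash
python3 -c "
from h import *
go(.511,-.3346,.18,59)"
```

```text
go [0.511, -0.3346, 0.18, 59] [-11.19, -5.86, -6.96] [0.02, 0.0, 8.08]
```

Call:
{"op": "jog_arm", "data": {"targets": [[[0,0,-1],[0,0,0],10],[[0,0,-3],[0,0,0],10],[[0,0,-5],[0,0,0],10],[[0,0,-5],[0,0,0],10]]}}

```text
time: 3.52
tool_pos: [0.4801, -0.0211, 0.1345]
tool_rot: [0.005, 0.472, 0.882, 0.001]
contact_force: [0.1, 0.1, -1.3]
gripper_width: 0.236
grasp_force: 61.0
```

```bash
python3 -c "
from h import *
print(state());go(.511,-.3346,.18,59)"
```

```text
{'time': 3.525, 'joint_pos': array([-1.98885416e-01, -2.30176895e-01,  2.04316536e+00, -6.48893082e-05,
        1.31804045e+00, -7.86495306e-01]), 'joint_vel': array([ 0.00022694,  0.04913675,  0.07584813, -0.00038113, -0.01638454,
       -0.00024661]), 'joint_efforts': array([ 1.18323527e-01, -2.62698734e+01, -3.58490324e+01,  6.79441480e-03,
        1.76179153e-01, -8.04295178e-05]), 'tool_pos': array([ 0.48011424, -0.02109281,  0.13448964]), 'tool_rot': array([0.00506626, 0.47201745, 0.88157338, 0.00149394]), 'contact_force': array([ 0.12613419,  0.11411489, -1.32194808]), 'ft_torque': array([ 0.00145552, -0.01693878, -0.02254061]), 'grasp_force': 60.95024585723877, 'gripper_width': 0.23646917678949939}
go [0.511, -0.3346, 0.18, 59] [-11.14, -5.91, -1.78] [0.08, 0.02, 8.08]
```

Call:
{"op": "jog_arm", "data": {"targets": [[[-11.14,-5.91,-1.78],[0.08,0.02,8.08],10],[[-11.14,-5.91,-1.78],[0.08,0.02,8.08],10],[[-11.14,-5.91,-1.78],[0.08,0.02,8.08],10],[[-11.14,-5.91,-1.78],[0.08,0.02,8.08],10],[[-11.14,-5.91,-1.78],[0.08,0.02,8.08],10],[[-11.14,-5.91,-1.78],[0.08,0.02,8.08],10],[[-11.14,-5.91,-1.78],[0.08,0.02,8.08],10],[[-11.14,-5.91,-1.78],[0.08,0.02,8.08],10]]}}

```text
time: 4.53
tool_pos: [0.5077, -0.333, 0.1721]
tool_rot: [-0.005, 0.869, 0.494, -0.004]
contact_force: [0.9, -0.2, -0.8]
gripper_width: 0.239
grasp_force: 60.9
```

```bash
python3 - <<'E'
from h import *
go(.511,-.3346,.18,59)
save("wrist","w2"); a=cv2.imread("pics/w2.png"); cv2.imwrite("pics/w2b.png",cv2.resize(cv2.convertScaleAbs(a[0:400],alpha=1.5),(800,500),interpolation=cv2.INTER_CUBIC))
E
```

```text
go [0.511, -0.3346, 0.18, 59] [0.01, 0.14, -0.32] [-0.09, 0.02, 0.03]
```

View pics/w2b.png

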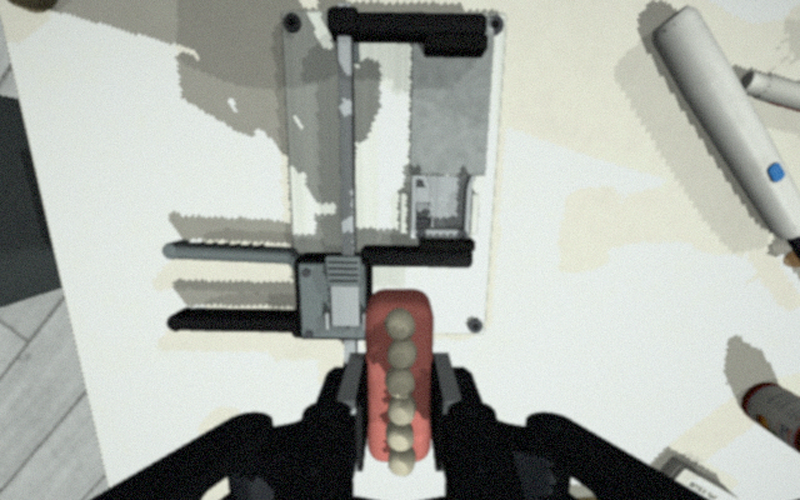

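The picture shows the clamp from above: plate screws at (291,22), (495,22) and (475,325), the moving jaw at the top with its pad at y≈50, and the bed strip. The shoe is at (442,205) with its mouth upward at y≈172. The tab is at (344,275), the trigger at (230,252), the handle at (235,320), and the held block at (400,375). Next I'll fit the clamp frame from the cloud.

```bash
cat >> h.py <<'E'
def fitclamp(fn,scr):
    W=np.array([pz("wrist",fn,u,v,.0115)[:2] for u,v in scr])
    L=np.array([[-.035,.098],[.091,.098],[.091,-.098]])
    a=W-W.mean(0); b=L-L.mean(0)
    th=np.arctan2((b[:,0]*a[:,1]-b[:,1]*a[:,0]).sum(),(a*b).sum())
    Rm=np.array([[np.cos(th),-np.sin(th)],[np.sin(th),np.cos(th)]])
    t=W.mean(0)-Rm@L.mean(0); res=(W-L@Rm.T-t)*1000
    return th,t,res
def toclamp(P,th,t):
    Rm=np.array([[np.cos(th),-np.sin(th)],[np.sin(th),np.cos(th)]])
    Q=P.copy(); Q[...,:2]=(P[...,:2]-t)@Rm; return Q*1000
E
python3 - <<'E'
from h import *
s=1.25
th,t,res=fitclamp("w2",[(291/s,22/s),(495/s,22/s),(475/s,325/s)])
print(np.degrees(th),t,res.round(1))
P,ok=cloud("wrist","w2",0,0,640,300); Q=toclamp(P,th,t)[ok]
def sel(x0,x1,y0,y1,z0,z1,lab):
    m=(Q[:,0]>x0)&(Q[:,0]<x1)&(Q[:,1]>y0)&(Q[:,1]<y1)&(Q[:,2]>z0)&(Q[:,2]<z1); q=Q[m]
    print(lab,len(q),"x",np.percentile(q[:,0],[2,50,98]).round(1),"y",np.percentile(q[:,1],[2,50,98]).round(1),"z",np.percentile(q[:,2],[5,50,95]).round(1))
sel(-30,110,-150,150,5,12,"plate")
sel(30,75,-60,-20,30,40,"fixed jaw")
sel(30,95,50,120,30,40,"moving jaw top")
sel(55,75,50,120,30,40,"moving jaw pad")
sel(-10,10,-30,60,25,36,"bar")
sel(-150,-45,-60,-20,28,42,"trigger")
sel(-150,-45,-120,-75,28,42,"handle")
sel(-40,30,-110,-40,36,46,"body")
sel(-40,30,-110,-20,47,60,"tab")
sel(40,90,-31,12,22,29,"shoe walls")
sel(40,64,-20,5,22,29,"shoe wall -x")
sel(66,90,-20,5,22,29,"shoe wall +x")
sel(40,90,10,60,11,16,"bed")
np.save("clamp.npy",[th,*t])
E
```

```text
-31.605699432680122 [ 0.51008264 -0.26141258] [[ 0.3 -1.4]
 [-0.2  0.2]
 [-0.1  1.2]]
plate 18539 x [-28.3  23.4  96.3] y [-94.   14.8  96.6] z [ 8.7 10.  11.5]
fixed jaw 1068 x [30.9 55.1 74.2] y [-49.8 -42.  -32.8] z [31.6 33.3 34.7]
moving jaw top 1935 x [31.6 59.1 81.2] y [77.5 87.2 95.3] z [31.9 33.8 35.1]
moving jaw pad 849 x [55.4 65.  74.7] y [77.4 86.3 95.3] z [32.3 33.8 35.1]
bar 1319 x [-3.8  0.4  4.1] y [-27.9  18.3  58.6] z [28.3 29.9 31.2]
trigger 1109 x [-117.4  -82.6  -46.5] y [-48.1 -42.6 -37.8] z [30.9 35.2 36.8]
handle 1424 x [-120.2  -83.3  -46.4] y [-96.7 -89.3 -84.5] z [29.8 35.1 36.8]
body 2197 x [-33.7 -19.3  13.1] y [-99.4 -73.5 -46.6] z [36.6 39.7 41.1]
tab 1498 x [-11.6   0.   10.8] y [-86.  -61.4 -40.4] z [48.2 50.5 54.2]
shoe walls 913 x [41.2 52.8 79.6] y [-30.8 -14.5   6.9] z [23.6 25.8 27.4]
shoe wall -x 320 x [41.  46.4 54.3] y [-19.4  -5.4   4.6] z [24.  25.7 26.9]
shoe wall +x 154 x [76.1 77.7 79.7] y [-19.2  -7.7   4.3] z [23.3 25.6 26.9]
bed 4038 x [41.1 64.9 88.8] y [11.1 36.  59. ] z [11.8 12.9 14.1]
```

```bash
cat >> h.py <<'E'
def gc(x,y,z,off=59.0):  # clamp mm target
    th,tx,ty=np.load("clamp.npy"); c,s=np.cos(th),np.sin(th)
    go(tx+(c*x-s*y)/1000,ty+(s*x+c*y)/1000,z/1000,np.degrees(th)+90)
def where():
    th,tx,ty=np.load("clamp.npy"); s=state(); p=toclamp(s["tool_pos"][None],th,np.array([tx,ty]))[0]
    Rm=np.array([[np.cos(th),-np.sin(th)],[np.sin(th),np.cos(th)]]); f=s["contact_force"]
    print("t",round(s["time"],2),"clamp",p.round(1),"F",(f[:2]@Rm).round(1),f[2].round(1),"w",round(s["gripper_width"],3))
E
python3 - <<'E'
from h import *
where()
P,ok=cloud("wrist","w2",270,225,365,385); z=np.load("pics/w2.npz"); q=z["rot"]; M=R.from_quat([q[1],q[2],q[3],q[0]])
L=M.inv().apply((P[ok]-z["pos"]))*1000; L=L[(abs(L[:,1])<14)&(L[:,2]<0)]
print("z pct",np.percentile(L[:,2],[1,3,10,30,50,70,90]).round(1))
b=L[(L[:,2]<-10)&(L[:,2]>-17)]; r=cv2.minAreaRect(b[:,:2].astype(np.float32)); print("base",r,np.percentile(b[:,2],[5,50,95]))
for x in range(-30,35,8):
    c=b[abs(b[:,0]-x)<4]; print(x,len(c),np.median(c[:,2]).round(1) if len(c) else 0, end=" | ")
gc(65,40,60);gc(65,40,22)
E
```

```text
t 4.58 clamp [ 35.5 -62.1 172.5] F [-0.1  0.4] -0.1 w 0.239
z pct [-73.9 -68.4 -45.5 -22.6 -19.4 -13.9 -12.5]
base ((2.470867156982422, -0.1387195587158203), (57.755409240722656, 27.86659049987793), 0.7382869124412537) [-15.31833279 -13.58927315 -11.52575213]
-30 3 -11.7 | -22 400 -13.5 | -14 476 -13.6 | -6 523 -13.7 | 2 588 -13.8 | 10 757 -13.7 | 18 658 -13.7 | 26 742 -13.4 | 34 144 -11.6 | go [np.float64(0.5864043234851076), np.float64(-0.26141017988038684), 0.06, np.float64(58.394300567319874)] [4.08, 1.29, 4.47] [-0.09, 0.02, 0.1]
go [np.float64(0.5864043234851076), np.float64(-0.26141017988038684), 0.022, np.float64(58.394300567319874)] [4.08, 1.31, 5.99] [-0.09, 0.02, 0.1]
```

Call:
{"op": "jog_arm", "data": {"targets": [[[2.0,1.29,2.4],[-0.09,0.02,0.1],10],[[3.98,1.29,3.0],[-0.09,0.02,0.1],10],[[3.98,1.29,4.4],[-0.09,0.02,0.1],10],[[3.98,1.29,4.47],[-0.09,0.02,0.1],10],[[3.98,1.29,4.47],[-0.09,0.02,0.1],10]]}}

```text
time: 5.2
tool_pos: [0.586, -0.2653, 0.0621]
tool_rot: [0.002, 0.873, 0.487, 0.0]
contact_force: [0.1, -0.6, -0.5]
gripper_width: 0.24
grasp_force: 60.9
```

```bash
python3 -c "
from h import *
where();gc(65,37.5,22);gc(65,20.5,22)"
```

```text
t 5.2 clamp [66.7 36.5 62.1] F [ 0.4 -0.4] -0.5 w 0.24
go [np.float64(0.5850941469152371), np.float64(-0.26353936689795066), 0.022, np.float64(58.394300567319874)] [0.04, -0.07, 1.6] [0.02, 0.01, -0.01]
go [np.float64(0.5761849462401173), np.float64(-0.2780178386173845), 0.022, np.float64(58.394300567319874)] [-0.64, -0.07, 1.61] [0.02, 0.01, -0.01]
```

Call:
{"op": "jog_arm", "data": {"targets": [[[0.04,-0.05,0.8],[0.02,0.01,0],10],[[0.04,-0.05,1.5],[0.02,0.01,0],10],[[0.04,-0.05,1.6],[0.02,0.01,0],10],[[0.04,-0.05,1.6],[0.02,0.01,0],10]]}}

```text
time: 5.7
tool_pos: [0.5851, -0.2637, 0.0206]
tool_rot: [-0.001, 0.874, 0.486, -0.0]
contact_force: [0.9, 0.2, -0.6]
gripper_width: 0.236
grasp_force: 60.9
```

```bash
python3 -c "
from h import *
where();gc(65,37.5,20);gc(65,20.5,20)"
```

```text
t 5.7 clamp [65.1 37.4 20.6] F [0.6 0.7] -0.6 w 0.236
go [np.float64(0.5850941469152371), np.float64(-0.26353936689795066), 0.02, np.float64(58.394300567319874)] [0.01, -0.0, 0.02] [-0.01, -0.01, -0.02]
go [np.float64(0.5761849462401173), np.float64(-0.2780178386173845), 0.02, np.float64(58.394300567319874)] [-0.67, -0.0, 0.02] [-0.01, -0.01, -0.02]
```

Call:
{"op": "jog_arm", "data": {"targets": [[[-0.2,0,0],[0,0,0],10],[[-0.4,0,0],[0,0,0],10],[[-0.55,0,0.0],[0,0,0],10],[[-0.68,0,0.02],[0,0,0],10],[[-0.68,0,0.04],[0,0,0],10]]}}

```text
time: 6.32
tool_pos: [0.5761, -0.2785, 0.0201]
tool_rot: [-0.0, 0.874, 0.486, -0.0]
contact_force: [-1.2, 0.5, -0.3]
gripper_width: 0.237
grasp_force: 60.9
```

```bash
python3 -c "
from h import *
where()"
```

```text
t 6.33 clamp [65.2 20.1 20.1] F [-1.3 -0.2] -0.3 w 0.237
```

Slid in with no force. Now I lower 0.7 mm, release, and lift.

Call:
{"op": "jog_arm", "data": {"targets": [[[0,0,0.03],[0,0,0],10],[[0,0,0.03],[0,0,0],30],[[0,0,0.0],[0,0,0],45],[[0,0,0.0],[0,0,0],45],[[0,0,0],[0,0,0],45],[[0,0,-1],[0,0,0],45],[[0,0,-3],[0,0,0],45],[[0,0,-5],[0,0,0],45]]}}

```text
time: 7.32
tool_pos: [0.5761, -0.278, 0.1459]
tool_rot: [-0.001, 0.874, 0.487, -0.0]
contact_force: [0.7, -0.7, 0.8]
gripper_width: 0.451
grasp_force: 0.0
```

```bash
python3 -c "
from h import *
where();gc(35,-62,172)"
```

```text
t 7.33 clamp [ 64.9  20.5 145.9] F [ 1.  -0.2] 0.8 w 0.451
go [np.float64(0.5073988752236235), np.float64(-0.33255889135854333), 0.172, np.float64(58.394300567319874)] [-3.3, -1.19, -1.04] [-0.01, -0.01, -0.02]
```

Call:
{"op": "jog_arm", "data": {"targets": [[[-3.3,-1.19,-1.04],[0,0,0],0],[[-3.3,-1.19,-1.04],[0,0,0],0],[[-3.3,-1.19,-1.04],[0,0,0],0],[[-3.3,-1.19,-1.04],[0,0,0],0]]}}

```text
time: 7.82
tool_pos: [0.5079, -0.3323, 0.1706]
tool_rot: [-0.001, 0.874, 0.487, 0.0]
contact_force: [0.6, -0.1, -0.4]
gripper_width: -0.0
grasp_force: 0.0
```

```bash
python3 - <<'E'
from h import *
where()
save("wrist","w3"); a=cv2.imread("pics/w3.png"); cv2.imwrite("pics/w3b.png",cv2.resize(cv2.convertScaleAbs(a[0:300,100:460],alpha=1.5),(720,600),interpolation=cv2.INTER_CUBIC))
th,tx,ty=np.load("clamp.npy")
P,ok=cloud("wrist","w3",270,20,420,220); Q=toclamp(P,th,np.array([tx,ty]))[ok]
b=Q[(Q[:,0]>45)&(Q[:,0]<85)&(Q[:,1]>10)&(Q[:,1]<70)&(Q[:,2]>24)]
print(np.percentile(b,[1,50,99],axis=0).round(1), cv2.minAreaRect(b[:,:2].astype(np.float32)))
gc(-90,-20,50); gc(-90,-20,13)
E
```

```text
t 7.83 clamp [ 35.3 -61.5 170.6] F [0.5 0.2] -0.4 w -0.0
[[54.6 10.2 28.3]
 [64.3 30.5 33.2]
 [76.  50.2 42.3]] ((65.46538543701172, 30.601606369018555), (41.01311492919922, 22.0966854095459), 89.54379272460938)
go [np.float64(0.42295049071925866), np.float64(-0.23127972096994392), 0.05, np.float64(58.394300567319874)] [1.63, -5.0, 4.82] [-0.01, -0.01, -0.02]
go [np.float64(0.42295049071925866), np.float64(-0.23127972096994392), 0.013, np.float64(58.394300567319874)] [1.63, -5.0, 6.3] [-0.01, -0.01, -0.02]
```

View pics/w3b.png

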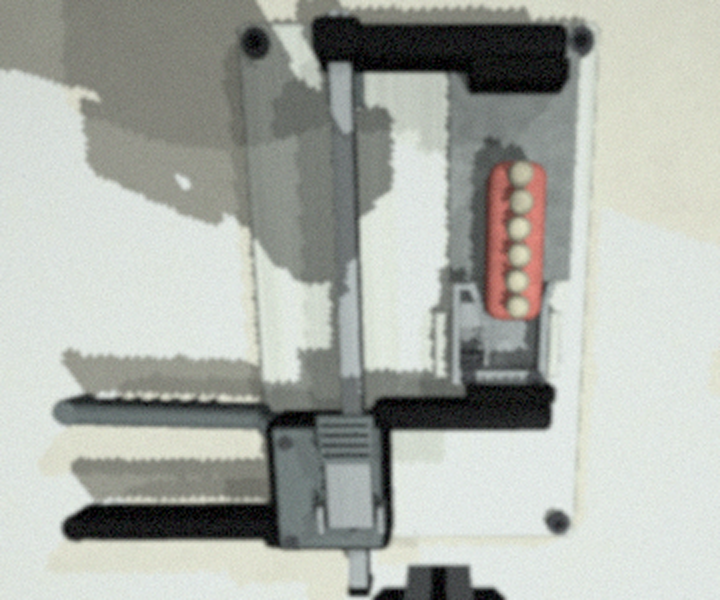

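The block sits straight in the mouth at (516,240), 22 mm wide, with its outer end at clamp y≈51. Next I go in front of the trigger.

Call:
{"op": "jog_arm", "data": {"targets": [[[1.7,-5.0,1.0],[0,0,0],0],[[1.7,-5.0,1.0],[0,0,0],0],[[1.7,-5.0,3],[0,0,0],0],[[1.7,-5.0,5],[0,0,0],0],[[1.7,-5.0,6.2],[0,0,0],0],[[1.7,-5.0,6.2],[0,0,0],0],[[1.7,-5.0,6.2],[0,0,0],0]]}}

```text
time: 8.75
tool_pos: [0.4248, -0.2308, 0.0172]
tool_rot: [0.0, 0.873, 0.487, 0.0]
contact_force: [-0.3, -0.1, 0.2]
gripper_width: -0.002
grasp_force: 0.0
```

```bash
python3 - <<'E'
from h import *
where();gc(-90,-30,13);gc(-90,-55,13)
E
```

```text
t 8.75 clamp [-88.6 -18.6  17.2] F [-0.1 -0.3] 0.2 w -0.002
go [np.float64(0.41770978443977647), np.float64(-0.23979646904019913), 0.013, np.float64(58.394300567319874)] [-0.46, -0.05, 0.17] [0.01, -0.0, -0.01]
go [np.float64(0.40460801874107094), np.float64(-0.26108833921583713), 0.013, np.float64(58.394300567319874)] [-1.46, -0.05, 0.17] [0.01, -0.0, -0.01]
```

Call:
{"op": "jog_arm", "data": {"targets": [[[-0.4,-0.05,0.12],[0,0,0],0],[[-0.8,-0.05,0.12],[0,0,0],0],[[-1.2,-0.05,0.12],[0,0,0],0],[[-1.2,-0.05,0.12],[0,0,0],0]]}}

```text
time: 9.25
tool_pos: [0.4074, -0.256, 0.0145]
tool_rot: [-0.0, 0.874, 0.486, 0.001]
contact_force: [1.3, 4.8, 4.0]
gripper_width: 0.0
grasp_force: 2.5
```

```bash
python3 - <<'E'
from h import *
where();gc(-90,-59,14)
E
```

```text
t 9.25 clamp [-90.3 -49.2  14.5] F [-1.4  4.8] 4.0 w 0.0
go [np.float64(0.40251173622927805), np.float64(-0.26449503844393923), 0.014, np.float64(58.394300567319874)] [-0.39, 0.01, 0.02] [0.01, -0.02, -0.03]
```

Call:
{"op": "jog_arm", "data": {"targets": [[[-0.2,0,0],[0,0,0],0],[[-0.36,0,0],[0,0,0],0],[[-0.36,0,0],[0,0,0],0]]}}

```text
time: 9.62
tool_pos: [0.4038, -0.2631, 0.0146]
tool_rot: [0.0, 0.874, 0.486, 0.003]
contact_force: [5.9, 6.2, 2.8]
gripper_width: 0.004
grasp_force: 3.9
```

```bash
python3 - <<'E'
from h import *
where()
E
```

```text
t 9.62 clamp [-89.6 -57.1  14.6] F [1.8 8.4] 2.8 w 0.004
```

Call:
{"op": "jog_arm", "data": {"targets": [[[-0.06,0,0],[0,0,0],0],[[-0.06,0,0],[0,0,0],0]]}}

```text
time: 9.88
tool_pos: [0.4037, -0.2634, 0.0146]
tool_rot: [-0.0, 0.874, 0.486, 0.004]
contact_force: [8.5, 9.7, 3.0]
gripper_width: -0.001
grasp_force: 5.9
```

```bash
python3 - <<'E'
from h import *
where()
E
```

```text
t 9.88 clamp [-89.6 -57.5  14.6] F [ 2.2 12.7] 3.0 w -0.001
```

The trigger stop is reached at TCP y≈-57, and the arm yields about 4 N/mm. Next: release and repeat strokes.

Call:
{"op": "jog_arm", "data": {"targets": [[[0.8,0,0],[0,0,0],0],[[1.5,0,0],[0,0,0],0],[[1.5,0,0],[0,0,0],0],[[0.9,0,0],[0,0,0],0],[[0.4,0,0],[0,0,0],0],[[0.1,0,0],[0,0,0],0],[[0.04,0,0],[0,0,0],0],[[0.04,0,0],[0,0,0],0]]}}

```text
time: 10.88
tool_pos: [0.4021, -0.2628, 0.0132]
tool_rot: [-0.002, 0.874, 0.486, 0.002]
contact_force: [4.8, 8.9, 2.6]
gripper_width: 0.0
grasp_force: 4.7
```

```bash
python3 - <<'E'
from h import *
where()
E
```

```text
t 10.88 clamp [-91.2 -57.8  13.2] F [-0.6 10.1] 2.6 w 0.0
```

Call:
{"op": "jog_arm", "data": {"targets": [[[0.8,0,0],[0,0,0],0],[[1.5,0,0],[0,0,0],0],[[1.5,0,0],[0,0,0],0],[[1.5,0,0],[0,0,0],0]]}}

```text
time: 11.38
tool_pos: [0.4215, -0.2321, 0.0132]
tool_rot: [-0.0, 0.874, 0.487, -0.0]
contact_force: [-0.2, -0.0, 0.0]
gripper_width: -0.002
grasp_force: 0.0
```

```bash
cat >> h.py <<'E'
def jaw(fn,show=False):
    im,d=save("wrist",fn); th,tx,ty=np.load("clamp.npy")
    P,ok=cloud("wrist",fn,0,0,640,480); Q=toclamp(P,th,np.array([tx,ty]))[ok]
    for a,b in((10,30),(30,50),(50,82)):
        q=Q[(Q[:,0]>a)&(Q[:,0]<b)&(Q[:,1]>10)&(Q[:,1]<110)&(Q[:,2]>31.5)&(Q[:,2]<37)]
        if len(q)>30: print("jaw x",a,b,len(q),"y",np.percentile(q[:,1],[2,50,98]).round(1))
    q=Q[(Q[:,0]<-45)&(Q[:,0]>-85)&(Q[:,1]>-75)&(Q[:,1]<-20)&(Q[:,2]>30)&(Q[:,2]<40)]
    if len(q)>30: print("trigger",len(q),np.percentile(q[:,1],[2,50,98]).round(1))
E
python3 - <<'E'
from h import *
where(); jaw("w4")
E
```

```text
t 11.38 clamp [-90.8 -21.5  13.2] F [-0.1 -0.1] 0.0 w -0.002
jaw x 10 30 207 y [66.8 69.9 77.7]
trigger 37 [-48.8 -47.2 -44.3]
```

Call:
{"op": "jog_arm", "data": {"targets": [[[-0.8,0,0],[0,0,0],0],[[-1.25,0,0],[0,0,0],0],[[-1.45,0,0],[0,0,0],0],[[-1.47,0,0],[0,0,0],0],[[-1.47,0,0],[0,0,0],0],[[-0.7,0,0],[0,0,0],0],[[0,0,0],[0,0,0],0],[[0,0,0],[0,0,0],0]]}}

```text
time: 12.42
tool_pos: [0.422, -0.2311, 0.0131]
tool_rot: [-0.0, 0.873, 0.487, 0.0]
contact_force: [-0.7, -0.6, -0.4]
gripper_width: 0.0
grasp_force: 0.0
```

```bash
python3 - <<'E'
from h import *
where(); jaw("w5")
th,tx,ty=np.load("clamp.npy")
P,ok=cloud("wrist","w3",0,0,640,200); Q=toclamp(P,th,np.array([tx,ty]))[ok]
for a,b in((10,30),(30,50),(50,82)):
    q=Q[(Q[:,0]>a)&(Q[:,0]<b)&(Q[:,1]>55)&(Q[:,1]<110)&(Q[:,2]>31.5)&(Q[:,2]<37)]; print(a,b,np.percentile(q[:,1],[2,50,98]).round(1))
E
```

```text
t 12.43 clamp [-91.  -20.4  13.1] F [-0.3 -0.9] -0.4 w 0.0
jaw x 10 30 414 y [59.2 63.6 69.9]
trigger 66 [-48.8 -46.3 -44.1]
10 30 [84.7 89.9 95.9]
30 50 [79.2 89.4 95.6]
50 82 [77.4 86.3 95.4]
```

Call:
{"op": "jog_arm", "data": {"targets": [[[-0.8,0,0],[0,0,0],0],[[-1.25,0,0],[0,0,0],0],[[-1.47,0,0],[0,0,0],0],[[-1.5,0,0],[0,0,0],0],[[-1.5,0,0],[0,0,0],0]]}}

```text
time: 13.1
tool_pos: [0.4023, -0.2622, 0.013]
tool_rot: [-0.002, 0.874, 0.486, 0.002]
contact_force: [4.0, 7.5, 1.8]
gripper_width: 0.002
grasp_force: 4.0
```

```bash
python3 - <<'E'
from h import *
where(); jaw("w6")
E
```

```text
t 13.1 clamp [-91.4 -57.2  13. ] F [-0.5  8.5] 1.8 w 0.002
trigger 912 [-63.6 -58.5 -46.6]
```

Call:
{"op": "jog_arm", "data": {"targets": [[[0.8,0,0],[0,0,0],0],[[1.45,0,0],[0,0,0],0],[[1.45,0,0],[0,0,0],0],[[0.8,0,0],[0,0,0],0],[[0.5,0,0],[0,0,0],0],[[0.3,0,0],[0,0,0],0],[[0.2,0,0],[0,0,0],0],[[0.2,0,0],[0,0,0],0]]}}

```text
time: 14.15
tool_pos: [0.4046, -0.2572, 0.013]
tool_rot: [-0.003, 0.874, 0.486, 0.003]
contact_force: [5.1, 13.3, 4.8]
gripper_width: -0.0
grasp_force: 7.1
```

```bash
python3 - <<'E'
from h import *
where()
E
```

```text
t 14.15 clamp [-92.  -51.7  13. ] F [-2.6 14. ] 4.8 w -0.0
```

Call:
{"op": "jog_arm", "data": {"targets": [[[-0.1,0,0],[0,0,0],0],[[-0.2,0,0],[0,0,0],0],[[-0.2,0,0],[0,0,0],0]]}}

```text
time: 14.52
tool_pos: [0.4022, -0.2623, 0.013]
tool_rot: [-0.002, 0.874, 0.486, 0.002]
contact_force: [4.9, 9.5, 3.1]
gripper_width: 0.0
grasp_force: 5.3
```

```bash
python3 - <<'E'
from h import *
where()
E
```

```text
t 14.53 clamp [-91.4 -57.3  13. ] F [-0.8 10.7] 3.1 w 0.0
```

Call:
{"op": "jog_arm", "data": {"targets": [[[0.8,0,0],[0,0,0],0],[[1.45,0,0],[0,0,0],0],[[1.45,0,0],[0,0,0],0],[[0.9,0,0],[0,0,0],0],[[0.6,0,0],[0,0,0],0],[[0.45,0,0],[0,0,0],0],[[0.35,0,0],[0,0,0],0],[[0.35,0,0],[0,0,0],0]]}}

```text
time: 15.52
tool_pos: [0.4065, -0.2538, 0.0129]
tool_rot: [-0.004, 0.874, 0.486, 0.002]
contact_force: [4.3, 13.9, 5.6]
gripper_width: -0.001
grasp_force: 7.4
```

```bash
python3 - <<'E'
from h import *
where()
E
```

```text
t 15.53 clamp [-92.2 -47.8  12.9] F [-3.6 14.1] 5.6 w -0.001
```

Call:
{"op": "jog_arm", "data": {"targets": [[[-0.1,0,0],[0,0,0],0],[[-0.2,0,0],[0,0,0],0],[[-0.2,0,0],[0,0,0],0]]}}

```text
time: 15.9
tool_pos: [0.4043, -0.2578, 0.013]
tool_rot: [-0.004, 0.874, 0.486, 0.003]
contact_force: [5.6, 14.8, 4.6]
gripper_width: 0.001
grasp_force: 8.1
```

```bash
python3 - <<'E'
from h import *
where()
E
```

```text
t 15.9 clamp [-92.  -52.4  13. ] F [-2.9 15.5] 4.6 w 0.001
```

Call:
{"op": "jog_arm", "data": {"targets": [[[-0.1,0,0],[0,0,0],0],[[-0.18,0,0],[0,0,0],0],[[-0.18,0,0],[0,0,0],0]]}}

```text
time: 16.27
tool_pos: [0.4028, -0.2607, 0.013]
tool_rot: [-0.004, 0.874, 0.485, 0.004]
contact_force: [8.9, 19.1, 3.9]
gripper_width: 0.004
grasp_force: 10.2
```

```bash
python3 - <<'E'
from h import *
where()
E
```

```text
t 16.27 clamp [-91.8 -55.7  13. ] F [-2.5 21. ] 3.9 w 0.004
```

Call:
{"op": "jog_arm", "data": {"targets": [[[0.8,0,0],[0,0,0],0],[[1.6,0,0],[0,0,0],0],[[1.6,0,-4],[0,0,0],0],[[1,0,-6],[0,0,0],0],[[0,2.5,-6.3],[0,0,0],0],[[-0.5,5.0,-6.3],[0,0,0],0],[[-0.5,5.0,-6.3],[0,0,0],0],[[-0.5,5.0,-6.3],[0,0,0],0]]}}

```text
time: 17.27
tool_pos: [0.5005, -0.3418, 0.1698]
tool_rot: [-0.001, 0.874, 0.486, -0.0]
contact_force: [-0.3, -0.0, -0.6]
gripper_width: 0.001
grasp_force: 0.0
```

```bash
python3 - <<'E'
from h import *
where(); jaw("w7")
th,tx,ty=np.load("clamp.npy")
P,ok=cloud("wrist","w7",100,0,500,300); Q=toclamp(P,th,np.array([tx,ty]))
im=cv2.cvtColor(cv2.imread("pics/w7.png")[0:300,100:500],cv2.COLOR_BGR2HSV)
m=ok&((im[...,0]<10)|(im[...,0]>165))&(im[...,1]>70)&(Q[...,0]>45)&(Q[...,0]<85)&(Q[...,1]>-40)&(Q[...,1]<80); q=Q[m]
print("pink",len(q),np.percentile(q,[1,50,99],axis=0).round(1))
q=Q[ok&(Q[...,0]>55)&(Q[...,0]<75)&(Q[...,1]>-35)&(Q[...,1]<60)&(Q[...,2]>27)]
for y in range(-35,60,5):
    c=q[abs(q[:,1]-y-2.5)<2.5]; print(y,len(c),np.median(c[:,2]).round(0) if len(c) else "",end="; ")
a=cv2.imread("pics/w7.png"); cv2.imwrite("pics/w7b.png",cv2.resize(cv2.convertScaleAbs(a[0:300,100:460],alpha=1.5),(720,600),interpolation=cv2.INTER_CUBIC))
E
```

```text
t 17.27 clamp [ 34.  -73.5 169.8] F [-0.3 -0.2] -0.6 w 0.001
jaw x 10 30 478 y [39.5 45.  50.8]
jaw x 30 50 500 y [33.6 44.5 50.7]
jaw x 50 82 1633 y [11.2 37.7 50.4]
trigger 589 [-48.4 -43.6 -39.1]
pink 1523 [[ 52.  -26.3  17.6]
 [ 61.1   4.6  32.5]
 [ 77.9  44.6  36.6]]
-35 111 32.0; -30 50 29.0; -25 159 33.0; -20 178 33.0; -15 176 34.0; -10 156 33.0; -5 182 33.0; 0 183 33.0; 5 185 34.0; 10 188 33.0; 15 183 34.0; 20 197 33.0; 25 178 33.0; 30 175 33.0; 35 189 34.0; 40 206 34.0; 45 201 34.0; 50 27 33.0; 55 0 ;
```

View pics/w7b.png

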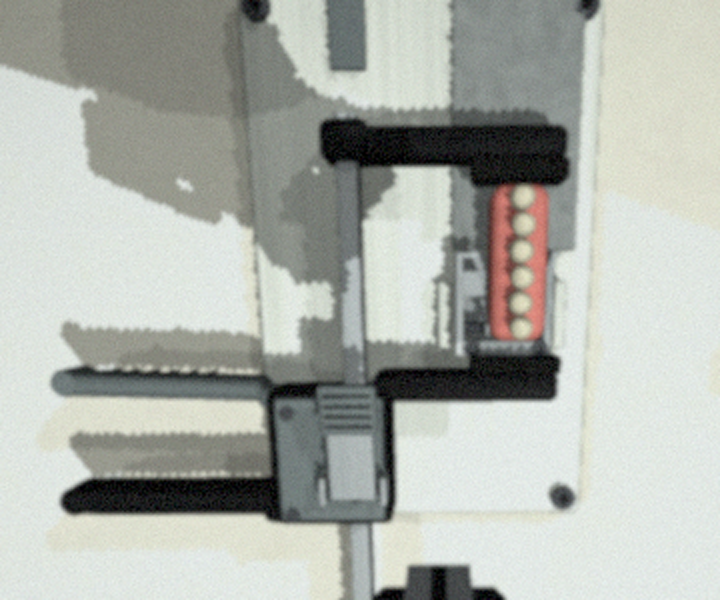

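The jaw has advanced about 45 mm and the block's end is at clamp y≈-26.3 (home is -27). The block at (518,260) is straight and almost or fully home. One more stroke should confirm it goes hard.

```bash
python3 -c "
from h import *
where();gc(-91,-20.5,13)"
```

```text
t 17.32 clamp [ 33.1 -72.9 169.7] F [-0.3 -0.5] 0.7 w -0.003
go [np.float64(0.421836780598259), np.float64(-0.23118148774550845), 0.013, np.float64(58.394300567319874)] [2.07, -4.95, 6.28] [-0.02, -0.01, -0.03]
```

Call:
{"op": "jog_arm", "data": {"targets": [[[1.2,-2.4,0.2],[0,0,0],0],[[2.1,-4.9,0.5],[0,0,0],0],[[2.1,-4.95,2.5],[0,0,0],0],[[2.1,-4.95,5],[0,0,0],0],[[2.1,-4.95,6.25],[0,0,0],0],[[2.07,-4.95,6.25],[0,0,0],0],[[1.7,-4.95,6.25],[0,0,0],0],[[1.4,-4.95,6.25],[0,0,0],0]]}}

```text
time: 18.32
tool_pos: [0.4148, -0.2455, 0.016]
tool_rot: [-0.001, 0.874, 0.486, 0.001]
contact_force: [0.5, 8.9, 2.3]
gripper_width: 0.0
grasp_force: 3.7
```

```bash
python3 -c "
from h import *
where()"
```

```text
t 18.32 clamp [-89.5 -36.4  16. ] F [-4.3  7.8] 2.3 w 0.0
```

Call:
{"op": "jog_arm", "data": {"targets": [[[-0.1,0,0.1],[0,0,0],0],[[-0.2,0,0.1],[0,0,0],0],[[-0.2,0,0.1],[0,0,0],0]]}}

```text
time: 18.7
tool_pos: [0.4137, -0.2493, 0.0143]
tool_rot: [-0.001, 0.874, 0.486, 0.003]
contact_force: [3.2, 9.8, 4.8]
gripper_width: -0.0
grasp_force: 5.6
```

```bash
python3 -c "
from h import *
where()"
```

```text
t 18.7 clamp [-88.5 -40.2  14.3] F [-2.4 10. ] 4.8 w -0.0
```

Call:
{"op": "jog_arm", "data": {"targets": [[[-0.1,0,0],[0,0,0],0],[[-0.2,0,0],[0,0,0],0],[[-0.2,0,0],[0,0,0],0]]}}

```text
time: 19.08
tool_pos: [0.4117, -0.252, 0.0143]
tool_rot: [-0.002, 0.874, 0.486, 0.004]
contact_force: [6.4, 16.0, 7.0]
gripper_width: 0.003
grasp_force: 8.9
```

```bash
python3 -c "
from h import *
where()"
```

```text
t 19.07 clamp [-88.7 -43.5  14.3] F [-2.9 17. ] 7.0 w 0.003
```

Call:
{"op": "jog_arm", "data": {"targets": [[[-0.06,0,0],[0,0,0],0],[[-0.1,0,0],[0,0,0],0],[[-0.1,0,0],[0,0,0],0]]}}

```text
time: 19.45
tool_pos: [0.4109, -0.2533, 0.0144]
tool_rot: [-0.002, 0.874, 0.486, 0.005]
contact_force: [8.5, 19.4, 8.1]
gripper_width: -0.0
grasp_force: 10.8
```

```bash
python3 -c "
from h import *
where()"
```

```text
t 19.45 clamp [-88.7 -45.   14.4] F [-2.9 21. ] 8.1 w -0.0
```

Call:
{"op": "jog_arm", "data": {"targets": [[[-0.06,0,0],[0,0,0],0],[[-0.08,0,0],[0,0,0],0],[[-0.08,0,0],[0,0,0],0]]}}

```text
time: 19.82
tool_pos: [0.4102, -0.2543, 0.0144]
tool_rot: [-0.003, 0.874, 0.486, 0.006]
contact_force: [10.2, 21.6, 7.4]
gripper_width: 0.002
grasp_force: 12.2
```

```bash
python3 -c "
from h import *
where()"
```

```text
t 19.82 clamp [-88.8 -46.3  14.4] F [-2.6 23.8] 7.4 w 0.002
```

Call:
{"op": "jog_arm", "data": {"targets": [[[0.5,0,0],[0,0,0],0],[[1.1,0,0],[0,0,0],0],[[1.2,0,-4],[0,0,0],0],[[0.6,0,-6],[0,0,0],0],[[0,2.5,-6.25],[0,0,0],0],[[-0.8,4.9,-6.25],[0,0,0],0],[[-0.8,4.9,-6.25],[0,0,0],0],[[-0.8,4.9,-6.25],[0,0,0],0]]}}

```text
time: 20.82
tool_pos: [0.5004, -0.34, 0.1681]
tool_rot: [-0.001, 0.874, 0.486, -0.0]
contact_force: [-0.2, 0.1, -0.3]
gripper_width: -0.001
grasp_force: 0.0
```

```bash
cat > blk.py <<'E'
from h import *
import sys
def blk(fn):
    th,tx,ty=np.load("clamp.npy")
    P,ok=cloud("wrist",fn,100,0,500,300); Q=toclamp(P,th,np.array([tx,ty]))
    im=cv2.cvtColor(cv2.imread(f"pics/{fn}.png")[0:300,100:500],cv2.COLOR_BGR2HSV)
    m=ok&((im[...,0]<10)|(im[...,0]>165))&(im[...,1]>70)&(Q[...,0]>45)&(Q[...,0]<85)&(Q[...,1]>-40)&(Q[...,1]<80)&(Q[...,2]>29)&(Q[...,2]<36); q=Q[m]
    print(fn,"pink top",len(q),np.percentile(q,[1,3,50,97,99],axis=0)[:,:2].round(1).tolist())
E
python3 - <<'E'
from blk import *
where(); jaw("w8"); blk("w8"); blk("w7"); blk("w3")
gc(0,-51,75);gc(0,-51,46)
E
```

```text
t 20.82 clamp [ 32.9 -72.1 168.1] F [-0.2 -0. ] -0.3 w -0.001
jaw x 10 30 478 y [39.3 44.8 50.7]
jaw x 30 50 517 y [33.7 44.2 50.5]
jaw x 50 82 1656 y [11.1 37.4 50.1]
trigger 603 [-48.3 -43.3 -39. ]
w8 pink top 1430 [[54.3, -33.5], [54.7, -24.0], [61.1, 4.0], [75.6, 32.1], [76.2, 41.4]]
w7 pink top 1425 [[52.0, -25.6], [54.6, -23.9], [61.1, 3.9], [75.6, 36.6], [76.1, 44.8]]
w3 pink top 1394 [[54.6, -33.1], [54.8, -4.1], [61.4, 23.4], [75.7, 49.5], [76.2, 77.8]]
go [np.float64(0.4833550338851607), np.float64(-0.3048479965030749), 0.075, np.float64(58.394300567319874)] [0.82, -1.28, 3.72] [-0.01, -0.0, -0.02]
go [np.float64(0.4833550338851607), np.float64(-0.3048479965030749), 0.046, np.float64(58.394300567319874)] [0.82, -1.28, 4.88] [-0.01, -0.0, -0.02]
```

The jaw did not move between the two looks (within 0.2 mm). I'll check the gap at the end wall from close by before opening.

```bash
python3 -c "
from h import *
gc(65,-90,50)"
```

```text
go [np.float64(0.518275141851839), np.float64(-0.37212790479370456), 0.05, np.float64(58.394300567319874)] [-0.73, 1.33, 4.71] [-0.01, -0.0, -0.02]
```

Call:
{"op": "jog_arm", "data": {"targets": [[[-0.73,1.33,1.5],[0,0,0],0],[[-0.73,1.33,3.5],[0,0,0],0],[[-0.73,1.33,4.7],[0,0,0],0],[[-0.73,1.33,4.7],[0,0,0],0],[[-0.73,1.33,4.7],[0,0,0],0]]}}

```text
time: 21.5
tool_pos: [0.5196, -0.3727, 0.0525]
tool_rot: [0.001, 0.874, 0.487, 0.001]
contact_force: [0.7, 0.9, -0.4]
gripper_width: -0.001
grasp_force: 0.0
```

```bash
python3 - <<'E'
from h import *
where(); save("wrist","w9")
th,tx,ty=np.load("clamp.npy"); c,s=np.cos(th),np.sin(th)
def w(x,y,z): return proj("wrist","w9",np.array([tx+(c*x-s*y)/1e3,ty+(s*x+c*y)/1e3,z/1e3]))
u,v=w(65,-27,26).astype(int)
for n,p in (("fixed jaw top edge",(65,-33,34)),("wall inner top",(65,-27,26)),("block end top if home",(65,-27,33)),("mouth",(83,7,26)),("block outer end home",(65,31,33))): print(n,((w(*p)-[u-60,v-65])*6).round())
a=cv2.imread("pics/w9.png"); cv2.imwrite("pics/w9b.png",cv2.resize(cv2.convertScaleAbs(a[v-65:v+35,u-60:u+60],alpha=1.5),(720,600),interpolation=cv2.INTER_CUBIC))
E
```

```text
t 21.5 clamp [ 66.4 -89.8  52.5] F [0.1 1.1] -0.4 w -0.001
fixed jaw top edge [364. 478.]
wall inner top [365. 393.]
block end top if home [364. 395.]
mouth [605. -81.]
block outer end home [ 357. -486.]
```

View pics/w9b.png

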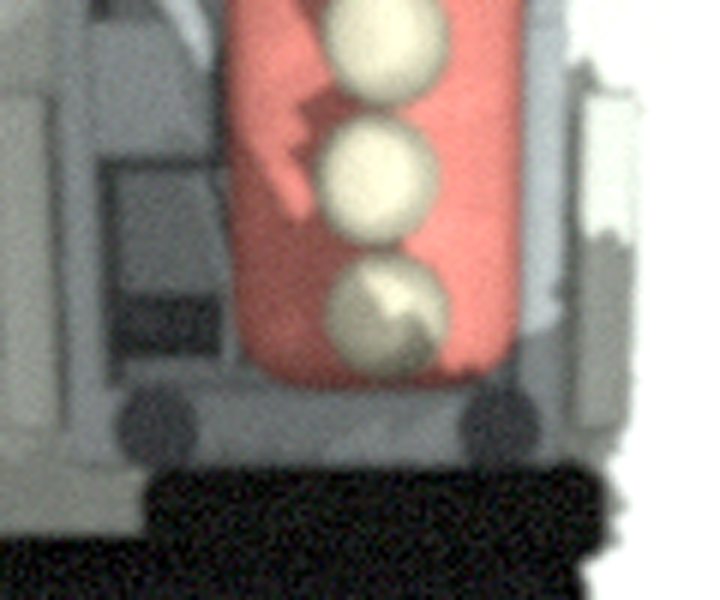

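The block's end (y≈385) meets the end wall's top (385–465) with no gap, so it is home. Now the release tab.

```bash
python3 -c "
from h import *
gc(0,-49,90);gc(0,-49,54)"
```

```text
go [np.float64(0.48440317514105713), np.float64(-0.30314464688902387), 0.09, np.float64(58.394300567319874)] [1.63, -2.68, -1.48] [0.02, 0.0, -0.02]
go [np.float64(0.48440317514105713), np.float64(-0.30314464688902387), 0.054, np.float64(58.394300567319874)] [1.63, -2.69, -0.04] [0.02, 0.0, -0.02]
```

Call:
{"op": "jog_arm", "data": {"targets": [[[0,0,-1.5],[0,0,0],0],[[1.0,-1.5,-1.5],[0,0,0],0],[[1.63,-2.68,-1.5],[0,0,0],0],[[1.63,-2.68,-1.2],[0,0,0],0],[[1.63,-2.68,-0.6],[0,0,0],0],[[1.63,-2.68,-0.2],[0,0,0],0],[[1.63,-2.68,-0.2],[0,0,0],0]]}}

```text
time: 22.42
tool_pos: [0.4833, -0.303, 0.0544]
tool_rot: [-0.001, 0.874, 0.486, -0.0]
contact_force: [-0.8, 0.4, 1.9]
gripper_width: -0.0
grasp_force: 0.7
```

```bash
python3 -c "
from h import *
where()"
```

```text
t 22.43 clamp [ -1.  -49.5  54.4] F [-0.9 -0.1] 1.9 w -0.0
```

Call:
{"op": "jog_arm", "data": {"targets": [[[0,0,0.15],[0,0,0],0],[[0,0,0.28],[0,0,0],0],[[0,0,0.32],[0,0,0],0],[[0,0,0.32],[0,0,0],0]]}}

```text
time: 22.92
tool_pos: [0.484, -0.3028, 0.0479]
tool_rot: [-0.0, 0.874, 0.487, 0.0]
contact_force: [1.0, 0.9, 2.0]
gripper_width: -0.002
grasp_force: 1.1
```

```bash
python3 -c "
from h import *
where()"
```

```text
t 22.93 clamp [ -0.5 -48.9  47.9] F [0.4 1.3] 2.0 w -0.002
```

Not hard yet; pressing further.

Call:
{"op": "jog_arm", "data": {"targets": [[[0,0,0.06],[0,0,0],0],[[0,0,0.12],[0,0,0],0],[[0,0,0.12],[0,0,0],0]]}}

```text
time: 23.3
tool_pos: [0.484, -0.3028, 0.0448]
tool_rot: [-0.0, 0.874, 0.487, 0.0]
contact_force: [2.5, 2.5, 3.3]
gripper_width: 0.002
grasp_force: 1.9
```

```bash
python3 -c "
from h import *
where()"
```

```text
t 23.3 clamp [ -0.6 -48.9  44.8] F [0.9 3.4] 3.3 w 0.002
```

Call:
{"op": "jog_arm", "data": {"targets": [[[0,0,0.05],[0,0,0],0],[[0,0,0.1],[0,0,0],0],[[0,0,0.1],[0,0,0],0]]}}

```text
time: 23.68
tool_pos: [0.4842, -0.3029, 0.0444]
tool_rot: [-0.0, 0.874, 0.487, 0.0]
contact_force: [-1.5, 5.7, 14.5]
gripper_width: 0.001
grasp_force: 7.5
```

```bash
python3 -c "
from h import *
where();jaw('w10')"
```

```text
t 23.68 clamp [ -0.3 -48.9  44.4] F [-4.3  4.1] 14.5 w 0.001
jaw x 50 82 1317 y [10.3 19.7 29.7]
trigger 1725 [-47.8 -42.5 -38.9]
```

Call:
{"op": "jog_arm", "data": {"targets": [[[0,0,0],[0,0,0],0],[[0,0,0],[0,0,0],0],[[0,0,0],[0,0,0],0],[[0,0,0],[0,0,0],0],[[0,0,0],[0,0,0],0],[[0,0,0],[0,0,0],0],[[0,0,0],[0,0,0],0],[[0,0,0],[0,0,0],0]]}}

```text
time: 24.72
tool_pos: [0.4842, -0.3029, 0.0444]
tool_rot: [-0.0, 0.874, 0.487, 0.0]
contact_force: [-2.9, 6.2, 14.4]
gripper_width: -0.001
grasp_force: 7.4
```

Call:
{"op": "jog_arm", "data": {"targets": [[[0,0,0],[0,0,0],0],[[0,0,0],[0,0,0],0],[[0,0,0],[0,0,0],0],[[0,0,0],[0,0,0],0],[[0,0,0],[0,0,0],0],[[0,0,0],[0,0,0],0],[[0,0,0],[0,0,0],0],[[0,0,0],[0,0,0],0]]}}

```text
time: 25.72
tool_pos: [0.4842, -0.3029, 0.0444]
tool_rot: [-0.0, 0.874, 0.487, 0.0]
contact_force: [-2.2, 5.2, 15.0]
gripper_width: -0.002
grasp_force: 7.4
```

Call:
{"op": "jog_arm", "data": {"targets": [[[0,0,-1],[0,0,0],0],[[0,0,-3],[0,0,0],0],[[0,0,-4.5],[0,0,0],0],[[-0.4,1.2,-5],[0,0,0],0],[[-0.4,1.2,-5],[0,0,0],0],[[-0.4,1.2,-5],[0,0,0],0]]}}

```text
time: 26.48
tool_pos: [0.5026, -0.3265, 0.1652]
tool_rot: [-0.002, 0.874, 0.486, -0.001]
contact_force: [0.2, -0.7, -0.6]
gripper_width: 0.001
grasp_force: 0.0
```

```bash
python3 - <<'E'
from blk import *
where();jaw('w11');blk("w11")
a=cv2.imread("pics/w11.png"); cv2.imwrite("pics/w11b.png",cv2.convertScaleAbs(a,alpha=1.5))
E
```

```text
t 26.48 clamp [ 27.7 -59.3 165.2] F [ 0.5 -0.5] -0.6 w 0.001
jaw x 10 30 531 y [84.6 89.9 95.4]
jaw x 30 50 559 y [78.6 89.3 95.1]
jaw x 50 82 1816 y [11.4 83.1 95.2]
trigger 607 [-48.6 -43.4 -39.1]
w11 pink top 1378 [[54.3, -34.3], [54.6, -24.0], [61.0, 3.4], [75.5, 30.1], [75.9, 77.5]]
```

View pics/w11b.png

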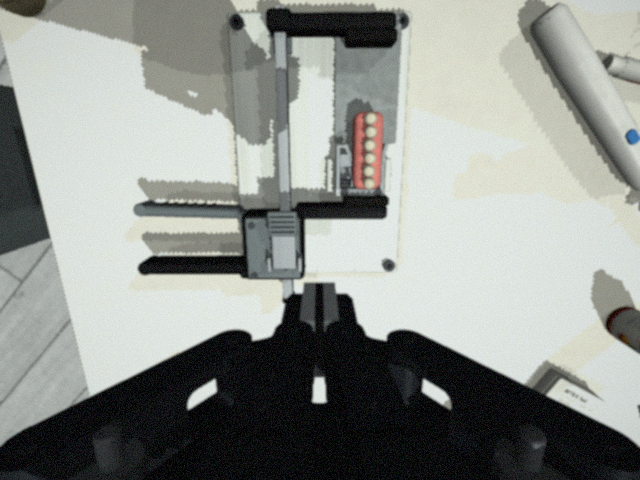

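The picture shows the jaw run fully back at the top of the plate, the block home in the shoe at (368,150), and the gripper clear of everything.

```bash
python3 -c "
from plant import *
print(job_done())"
```

```text
the job is handed in; nothing more can be done
None
```

The tooth block is pressed home against the shoe's end wall, the jaw has run fully back open, and the job was handed in at about 26.5 s with the gripper clear of the clamp; the last squeeze peaked at about 24 N on the trigger, and no verdict was returned.

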